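# Release the reballing stencil frame and hold it level above the jig

### The arm

A 7-joint arm with a two-finger parallel gripper is mounted at the origin on the work surface. World frame = base frame: x ahead of the robot, y to its left, z up, the work surface at z = 0. Lengths are in m, angles in rad, forces in N, time in s.
With the tool pointing down it reaches from about 0.425 to 0.925 m from the base axis. Payload 6.8 kg.
Tool frame: the origin (TCP) lies at the very end of the fingers, on their centre line; the grasp point (between the pads) lies 19 mm behind it (grip_point_offset is the distance from the TCP to the grasp point, in m); z points along the fingers, y is the line along which they close (so a half turn about z gives the same grasp; the last joint's range is limited). The gripper opens to 85 mm and grips with 20 to 120 N. Pads are 22 mm wide; open, the fingers measure 114 mm over their backs; the gripper's body (76 mm by 85 mm) begins 54 mm behind the grasp point. The pads swing forward as they close: fully open they stand 13 mm farther back than shut.
Start: joints at [1.156, 0.477, 0.022, 1.555, -0.011, 1.109, -0.083], TCP at [0.204, -0.643, 0.231] pointing down, gripper open.
Joint ranges: [-2.96, 2.96], [-0.34, 2.1], [-1.41, 1.46], [0.24, 2.44], [-1.37, 4.51], [0.17, 1.92], [-2.96, 2.96]. Speed limits (rad/s): [2.39, 2.39, 3.14, 3.14, 3.14, 3.14, 3.14].

### API

Orientations are given as a unit quaternion [w, x, y, z].
In Python, from station import * gives the robot as it stands.
- The arm moves only by the tool carry_out, never from a script. Its argument "rows" is text: rows parted by semicolons, each of 4 numbers parted by spaces: the shift along the world's x, y, z in mm, then the turn about the world's z in degrees. In form: dx dy dz yaw; .... A call has 1 to 10 rows; each row shifts and turns the commanded pose from where the row before left it; what a row does not reach is not made up. A row lasts 1/8 s, in which the tool goes at most 62.5 mm and 10.7 degrees, less where a joint would pass 70% of its speed; a pose out of reach is approached as far as the arm can. A call is refused whole if a number of a shift passes 62.5 or a number of a turn 10.7, either way. A call with a gripper value outside its range is refused whole. "claw" is the finger opening in mm, from 0 to 85.4, set as the call begins (left out, the last holds). The fingers move at their own pace and stop on an object; "force" is the grip in N (left out, the last holds). Time passes only in rows, so rows that do not move let the fingers close. It gives the time, the measured TCP pose, the force, the opening and the grip force at its end, in the units of the state.
- get_obs(): the state, without advancing time (a new reading comes with each control period).
- read_camera(name): name is "scene" or "top" or "wrist"; returns a dict with "img" (420x560x3 uint8, blue, green, red), "fov_y" (degrees; the focal length in pixels is half the picture's height over the tangent of half this angle, whatever the lens; pixels are square), "cx", "cy" (the principal point, pixels), "world_to_cam" (4x4, takes a point from world to camera coordinates). Camera axes: x right, y up, looking along -z (the intrinsics and any distortion apply to the point x, -y, -z); pixel columns grow to the right and rows downward; lengths in m; the calibration is good to about 2 mm. A picture is of the moment at which its call begins. There is no depth.
- hand_in(): hands the job in; it is judged then, once.
Trained networks look in the newest picture that a camera, given by its name, has taken for a name from the list of things; names that differ only in an ending like _2 or _b are one class to them, and where a whole thing is asked for, a point or a joint stands for the part that bears it (a point fixed in the world has none). Each returns a list of dicts, best first, with "confidence" (0 to 1); they miss things now and then, are a little off and sometimes report something else, mostly with a low value. They report only what shows in the picture. A call takes as long as a camera call. They do not tell look-alikes from the thing itself.
- recognise(camera, thing): "centre" ([column, row] in pixels, amid what is visible of it).
- outline_of(camera, thing): "pixels" (420x560 bool, what is visible of it) and "centre" ([column, row] in pixels, amid what is visible of it).
- place_of(camera, thing): "centre" ([column, row] in pixels: a listed point, or the origin of a listed thing).
The state is a dict: "t": time; "q": joint angles; "joint_vel": joint speeds; "joint_torque": joint torques, N m; "eef_pos": TCP position; "tool_rot": TCP orientation; "contact_force": force on the tool from outside, world axes, zero at the start; "torque": the same for the moment, N m; "gripper_width": opening from 0.0 (shut) to 1.0 (fully open); "grasp_force": force on a finger pad.
Only numpy, scipy, OpenCV 4.12 (cv2) and the standard library are available. Lean on these libraries where they do the work, as an engineer would, in place of code of your own. Each camera call takes 0.05 s, during which the arm holds its last target. There are 200 camera calls.

### The job

The balls are set on the chip in the reballing jig: turn each of the three clamp knobs anticlockwise, as far as it goes, so that its tongue swings off the stencil frame. Then take the frame by its two long sides, lift it straight up off its pins, level all the way so that no ball is swept off, and finish holding it still and level about 8 cm above its seat, right over the jig, while I reach in for the chip: do not put it down or let go. Leave the phone, jar and bottle around the jig as they are.

Things in the scene. Friction and masses are not known exactly. Their poses are not given: they have to be found in the camera images.
- jig: Chip reballing jig, fixed to the bench on a thin blue mat (160 x 250 mm). Aluminium foot 130 x 200 x 10 mm; on it a bed 40 x 100 mm, top 36 mm above the bench, that carries the stencil frame; two 6 mm dowel pins rise 14 mm from the bed at (0, +-36) mm; three pillars carry the clamps. Origin: centre of its underside, on the bench; x across it, y along it, z up. Yaw -0.6 to 0.6 rad.
- frame: Stencil frame: loose aluminium plate 58 (x) x 116 (y) x 10 mm, 0.2 to 0.4 kg, with a stencil window and two 8 mm holes for the dowel pins. It lies on the bed under the clamp tongues; its long sides overhang the bed by 9 mm, 26 mm clear above the foot, so that fingers can grip it across its 58 mm width at mid-length. Origin: centre of its underside; axes as the jig's.
- seat (a point): Centre of the jig's bed top, where the frame's origin lies when it is seated (36 mm above the bench).
- clamp_far (a joint): Swing clamp on a captive bolt, at the jig's two-clamp (+y) end, corner of the +x side; bolt axis at (40, 69) mm in the jig's frame, tongue at 0 pointing to -135 degrees in it. Value in rad: 0 to 0.25 at the start, tongue over the frame; grows anticlockwise from above; 1.4 is the end stop, tongue clear of the frame. Stays where it is left (friction 0.06 N m).
- clamp_far_grip (a point): Point on that clamp's bolt axis, 26 mm above the seated frame's top, in its black wing grip: 34 mm long, 10 mm thick, from 14 mm below to 6 mm above this point (steel cap to 7 mm above). x points along the wing and along the steel tongue under it (12 mm wide, reaching 30 mm from the axis, top 20 mm below this point). Turns with the clamp.
- clamp_near (a joint): Swing clamp on a captive bolt, at the jig's two-clamp (+y) end, corner of the -x side; bolt axis at (-40, 69) mm in the jig's frame, tongue at 0 pointing to -45 degrees in it. Value in rad: 0 to 0.25 at the start, tongue over the frame; grows anticlockwise from above; 1.4 is the end stop, tongue clear of the frame. Stays where it is left (friction 0.06 N m).
- clamp_near_grip (a point): Point on that clamp's bolt axis, 26 mm above the seated frame's top, in its black wing grip: 34 mm long, 10 mm thick, from 14 mm below to 6 mm above this point (steel cap to 7 mm above). x points along the wing and along the steel tongue under it (12 mm wide, reaching 30 mm from the axis, top 20 mm below this point). Turns with the clamp.
- clamp_single (a joint): Swing clamp on a captive bolt, the lone clamp, middle of the jig's other (-y) end; bolt axis at (0, -74) mm in the jig's frame, tongue at 0 pointing to 90 degrees in it. Value in rad: 0 to 0.25 at the start, tongue over the frame; grows anticlockwise from above; 1.4 is the end stop, tongue clear of the frame. Stays where it is left (friction 0.06 N m).
- clamp_single_grip (a point): Point on that clamp's bolt axis, 26 mm above the seated frame's top, in its black wing grip: 34 mm long, 10 mm thick, from 14 mm below to 6 mm above this point (steel cap to 7 mm above). x points along the wing and along the steel tongue under it (12 mm wide, reaching 30 mm from the axis, top 20 mm below this point). Turns with the clamp.
- phone: Bystander: phone lying flat, 71 x 146 x 8 mm, beyond the jig. Origin: centre of its underside.
- jar: Bystander: amber glass flux jar with black cap, 48 mm across, 42 mm high, beside one end of the jig. Origin: centre of its underside.
- bottle: Bystander: white plastic bottle, 38 mm across, 65 mm high, beside the other end of the jig. Origin: centre of its underside.
Not all that is in view belongs to the job. Leave any brown or purple look-alike of the frame alone.

How it is judged:
By the outcome, as a careful person would: the job done as asked, in the order asked, and still so for the second after the job is handed in, while the arm keeps its last pose, push and grip.
It also fails if it takes over 58 s, if anything falls off the work surface, if the arm or the gripper's body presses on something with over 40 N, if the wrist force passes 120 N, or if a joint passes its speed limit or range.

## Working session

There is one attempt and no reset: what is moved stays moved. The work goes in short steps, Python scripts to look and compute and a tool call to move; the robot and the scene stay as the last step left them, time stands still between calls to the robot, and variables do not carry over. Pictures are saved under pics/ and viewed, at most 10 in all, crops included, and the job is handed in when it is done.

Besides the shell and the picture viewer there is one more tool, called by a JSON object that holds its "method" and its "body", one argument or row to a line. carry_out: Moves the arm, as the interface text tells. Its arguments: {"type":"object","properties":{"rows":{"type":"string"},"claw":{"type":"number"},"force":{"type":"number"}},"required":["rows"]}

```bash
ls; mkdir -p pics
cat > h.py <<'E'
from station import *
import numpy as np, cv2
def ray(c,px):
    f=210/np.tan(np.radians(c["fov_y"])/2); T=np.array(c["world_to_cam"])
    d=np.array([(px[0]-c["cx"])/f,-(px[1]-c["cy"])/f,-1]); R=T[:3,:3]
    return -R.T@T[:3,3], R.T@d
def atz(c,px,z):
    o,d=ray(c,px); return o+d*(z-o[2])/d[2]
def proj(c,p):
    f=210/np.tan(np.radians(c["fov_y"])/2); T=np.array(c["world_to_cam"])
    q=T[:3,:3]@np.array(p)+T[:3,3]; return np.array([c["cx"]-f*q[0]/q[2], c["cy"]+f*q[1]/q[2]])
E
python3 - <<'E'
from h import *
ims=[]
for n in ["scene","top"]:
    c=read_camera(n); ims.append(c["img"]); cv2.imwrite(f"pics/{n}0.png",c["img"])
    print(n,c["fov_y"],c["cx"],c["cy"],[k for k in c],ray(c,(280,210)))
    for t,z in [("jig",0),("frame",.036),("seat",.036),("clamp_far_grip",.072),("clamp_near_grip",.072),("clamp_single_grip",.072),("phone",0),("jar",0),("bottle",0)]:
        print(t,[(np.round(r["centre"]),round(r["confidence"],2),np.round(atz(c,r["centre"],z)[:2],4)) for r in place_of(n,t)])
o=get_obs();print(o["t"],o["eef_pos"],o["tool_rot"],o["gripper_width"])
E
```

```text
pics
scene 43.283833185943934 275.4053396756231 207.0190814094665 ['img', 'fov_y', 'cx', 'cy', 'world_to_cam'] (array([1.06698987, 0.62394476, 0.91024632]), array([-0.48143844, -0.48030403, -0.73323403]))
jig [(array([248., 226.]), 0.94, array([0.5559, 0.0123]))]
frame [(array([347., 202.]), 0.96, array([0.3646, 0.1386])), (array([326., 304.]), 0.96, array([0.6013, 0.2898])), (array([226., 150.]), 0.94, array([ 0.4492, -0.1892])), (array([251., 216.]), 0.85, array([0.5532, 0.0212]))]
seat [(array([250., 217.]), 0.68, array([0.556, 0.019]))]
clamp_far_grip [(array([268., 231.]), 0.45, array([0.5754, 0.1005]))]
clamp_near_grip []
clamp_single_grip [(array([224., 192.]), 0.51, array([ 0.5695, -0.0493])), (array([289., 203.]), 0.2, array([0.4889, 0.0737]))]
phone []
jar [(array([230., 283.]), 0.7, array([0.6886, 0.1047])), (array([222., 192.]), 0.36, array([ 0.5298, -0.1109]))]
bottle [(array([190., 194.]), 0.85, array([ 0.5914, -0.1593]))]
top 49.412169033563785 283.0438645333578 210.29393988170037 ['img', 'fov_y', 'cx', 'cy', 'world_to_cam'] (array([0.30039347, 0.08296285, 1.12626673])
[... 447 characters left out ...]
.61, array([0.5677, 0.0903])), (array([284., 218.]), 0.57, array([0.4915, 0.0713]))]
clamp_near_grip [(array([284., 219.]), 0.51, array([0.4886, 0.0726]))]
clamp_single_grip [(array([335., 186.]), 0.64, array([ 0.5714, -0.0479])), (array([305., 200.]), 0.6, array([0.5364, 0.024 ]))]
phone [(array([274., 148.]), 0.73, array([0.6888, 0.1014]))]
jar [(array([242., 230.]), 0.53, array([0.4703, 0.1742]))]
bottle [(array([374., 189.]), 0.59, array([ 0.5841, -0.1572])), (array([341., 187.]), 0.43, array([ 0.5872, -0.0718])), (array([307., 196.]), 0.21, array([0.5631, 0.0135]))]
1.0 [ 0.20385462 -0.64349973  0.23131659] [2.61359772e-05 9.88260213e-01 1.52780076e-01 2.64780487e-06] 0.9937571372575671
```

Run:
```python
import cv2,numpy as np
a=cv2.imread("pics/top0.png");b=cv2.imread("pics/scene0.png")
x=cv2.resize(a[120:270,210:410],None,fx=2,fy=2,interpolation=2)
y=cv2.resize(b[130:330,170:370],None,fx=2,fy=2,interpolation=2)
cv2.imwrite("pics/v1.png",np.hstack([cv2.resize(a[120:320,180:430],(400,320)),y[:, :400][:320]]))
cv2.imwrite("pics/v1.png",np.vstack([np.hstack([x,y[:300]]),cv2.resize(np.hstack([a,b]),(800,300))]))
```

```text
(no output)
```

View pics/v1.png

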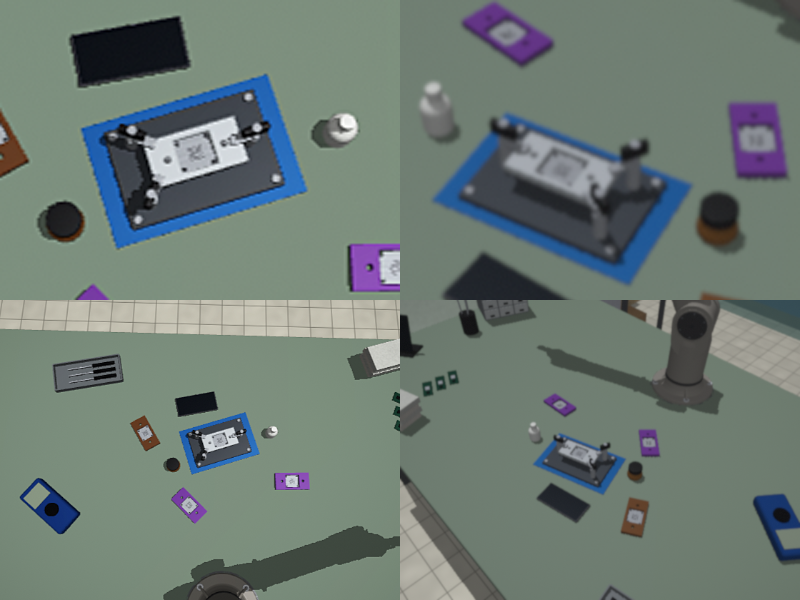

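The top picture shows the jig at (308,196) on its blue mat, with a silver frame. The look-alikes are purple at (265,286), purple at (408,258) and brown at (203,186). The scene picture shows the same layout. I choose the silver plate on the jig at (308,196). I'm moving over it for a close check with the wrist camera.

{"method": "carry_out", "body": {
  "rows": "17 32 2 4.5;17 32 2 4.5;17 32 2 4.5;17 32 2 4.5;17 32 2 4.5;17 32 2 4.5;17 32 2 4.5;17 32 2 4.5;17 32 2 4.5;17 32 2 4.5",
  "claw": 40,
  "force": 25
}}

```text
t: 2.25
eef_pos: [0.3749, -0.3214, 0.2515]
tool_rot: [0.0, 0.853, 0.522, 0.0]
contact_force: [-0.1, 0.2, -0.4]
gripper_width: 0.471
grasp_force: 0.0
```

{"method": "carry_out", "body": {
  "rows": "17 32 2 4.5;17 32 2 4.5;17 32 2 4.5;17 32 2 4.5;17 32 2 4.5;17 32 2 4.5;17 32 2 4.5;17 32 2 4.5;17 32 2 4.5;0 0 0 4.5"
}}

```text
t: 3.5
eef_pos: [0.5278, -0.0306, 0.2697]
tool_rot: [-0.0, 0.587, 0.81, 0.001]
contact_force: [-1.2, 0.1, 0.1]
gripper_width: 0.467
grasp_force: 0.0
```

```bash
cat >> h.py <<'E'
def tool():
    o=get_obs(); w,x,y,z=o["tool_rot"]
    print("t",round(o["t"],2),"tcp",np.round(np.array(o["eef_pos"])*1e3,1),"toolx yaw",round(np.degrees(2*np.arctan2(y,x)),1),"wid",round(o["gripper_width"]*85.4,1),"gf",round(float(np.max(o["grasp_force"])),1),"F",np.round(o["contact_force"],1),"T",np.round(o["torque"],2))
E
cat > look.py <<'E'
from h import *
import sys
tool()
c=read_camera("wrist"); cv2.imwrite("pics/%s.png"%sys.argv[1],c["img"]); print("cam",ray(c,(280,210)))
for t,z in [("jig",0),("frame",.036),("seat",.036),("clamp_far_grip",.072),("clamp_near_grip",.072),("clamp_single_grip",.072)]:
    print(t,[(np.round(r["centre"]),round(r["confidence"],2),np.round(atz(c,r["centre"],z)[:2],4)) for r in place_of("wrist",t)])
E
python3 look.py w1
```

```text
t 3.5 tcp [527.8 -30.6 269.7] toolx yaw 108.2 wid 39.8 gf 0.0 F [-1.2  0.1  0.1] T [-0.07  0.07  0.  ]
cam (array([0.50307423, 0.04465797, 0.41251125]), array([ 0.09182544, -0.31404493, -0.94523767]))
jig []
frame [(array([165., 277.]), 0.87, array([ 0.4301, -0.2101])), (array([318., 135.]), 0.77, array([0.5526, 0.015 ])), (array([283.,  64.]), 0.71, array([0.4938, 0.0715]))]
seat []
clamp_far_grip [(array([369.,  60.]), 0.62, array([0.5691, 0.0969]))]
clamp_near_grip [(array([281.,  62.]), 0.84, array([0.4922, 0.0703])), (array([318., 209.]), 0.19, array([ 0.5741, -0.0544]))]
clamp_single_grip [(array([320., 208.]), 0.56, array([ 0.5756, -0.0527]))]
```

View pics/w1.png

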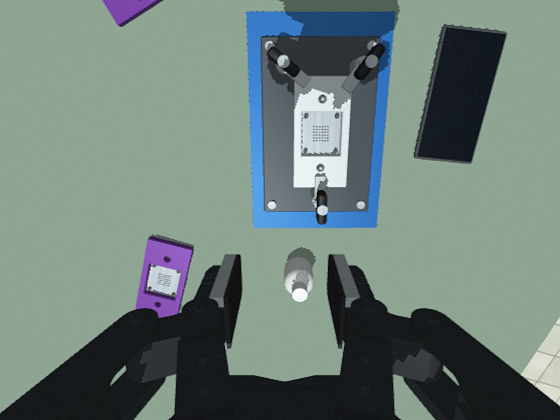

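Wrist view: silver frame at (321,130) in the jig with dowel pins at about (322,99) and (320,168), knobs at (283,61), (370,60) and (321,208). The purple look-alike is separate at (165,277). Next is one close crop to pin the features.

Run:
```python
from h import *
a=cv2.imread("pics/w1.png")[25:235,240:400]
cv2.imwrite("pics/w1c.png",cv2.rotate(cv2.resize(a,None,fx=3.5,fy=3.5,interpolation=2),cv2.ROTATE_90_CLOCKWISE))
```

```text
(no output)
```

View pics/w1c.png

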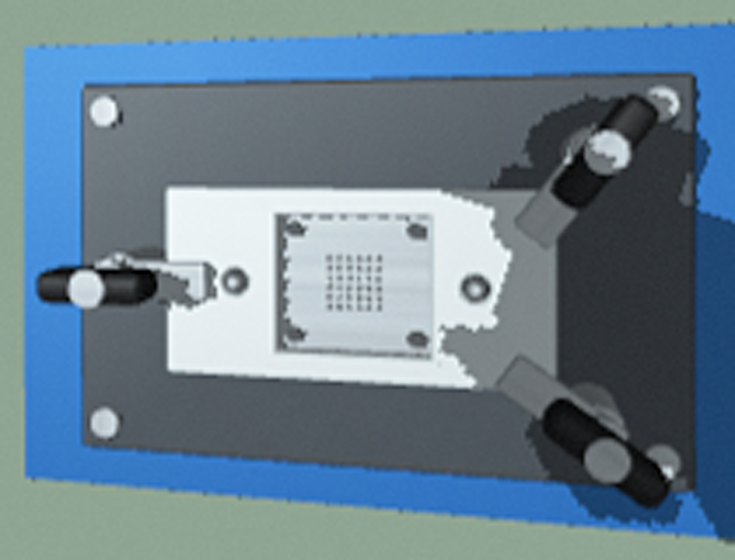

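The crop confirms the silver frame, with pins at (320.6,167.9) and (322.6,99.3), and caps at (322.6,210), (283.4,61.3) and (371.4,61.6). All three tongues lie on the frame.

```bash
cat > fit.py <<'E'
from h import *
from scipy.optimize import least_squares
c=read_camera("wrist")
M=[((0,-36,50),(320.6,167.9)),((0,36,50),(322.6,99.3)),((0,-74,79),(322.6,210)),((-40,69,79),(283.4,61.3)),((40,69,79),(371.4,61.6))]
def w(p,s): return np.array([s[0]+p[0]*np.cos(s[2])-p[1]*np.sin(s[2]),s[1]+p[0]*np.sin(s[2])+p[1]*np.cos(s[2]),p[2]])/1e3
def wz(s): return lambda p: w(p,s)
r=least_squares(lambda s:np.concatenate([proj(c,w(p,s))-u for p,u in M]),[553,15,.3])
s=r.x;print("jig",np.round(s[:2],1),np.degrees(s[2]),"res px",np.round(r.fun,1))
for n,p in dict(single=(0,-74,72),near=(-40,69,72),far=(40,69,72),seat=(0,0,36)).items(): print(n,np.round(w(p,s)*1e3,1))
E
cat > rot.py <<'E'
from fit import *
# wing ends (rotated crop px) -> yaw at z=.078
for n,a,b,z in [("single wing",(40,283),(158,287),.077),("near wing",(565,195),(648,107),.077),("far wing",(553,408),(662,497),.077),("near tongue",(532,225),(575,180),.052),("far tongue",(512,368),(560,405),.052)]:
    q=[atz(c,(240+y/3.5,25+(735-x)/3.5),z) for x,y in (a,b)]
    d=q[1]-q[0]; print(n,np.degrees(np.arctan2(d[1],d[0]))%180)
E
python3 rot.py
```

```text
jig [553.1  11.6] 17.661914332928802 res px [ 0.   0.5  0.2 -0.5 -0.3  0.4 -0.1  0.1  0.2 -0.4]
single [575.6 -58.9  72. ]
near [494.1  65.2  72. ]
far [570.3  89.5  72. ]
seat [553.1  11.6  36. ]
single wing 107.61354494551792
near wing 156.34496439866223
far wing 68.70066007097184
near tongue 155.94840487619294
far tongue 70.35559704705072
```

{"method": "carry_out", "body": {
  "rows": "12 -7 -20 -0.5;12 -7 -20 0;12 -7 -20 0;12 -7 -20 0;0 0 -20 0;0 0 -20 0;0 0 -20 0;0 0 -20 0;0 0 0 0;0 0 0 0"
}}

```text
t: 5.15
eef_pos: [0.5753, -0.0634, 0.1097]
tool_rot: [0.0, 0.594, 0.804, 0.0]
contact_force: [-1.2, 0.1, -0.0]
gripper_width: 0.469
grasp_force: 0.0
```

```bash
python3 look.py w2
python3 - <<'E'
from h import *
c=read_camera("top")
print(proj(c,(.5756,-.0589,.079)),proj(c,(.5531,.0116,.046)),proj(c,(.4941,.0652,.079)),proj(c,(.5703,.0895,.079)))
c=read_camera("scene")
print(proj(c,(.5756,-.0589,.079)),proj(c,(.5531,.0116,.046)),proj(c,(.4941,.0652,.079)),proj(c,(.5703,.0895,.079)))
E
```

```text
t 5.15 tcp [575.3 -63.4 109.7] toolx yaw 107.1 wid 40.1 gf 0.0 F [-1.2  0.1 -0. ] T [-0.02 -0.01  0.01]
cam (array([0.55207276, 0.0126308 , 0.25235677]), array([ 0.08533907, -0.31730552, -0.94475649]))
jig [(array([267., 310.]), 0.58, array([ 0.5908, -0.1634]))]
frame [(array([ 62., 326.]), 0.86, array([ 0.4411, -0.197 ])), (array([288.,  88.]), 0.7, array([0.5538, 0.0156]))]
seat []
clamp_far_grip []
clamp_near_grip []
clamp_single_grip [(array([291., 220.]), 0.95, array([ 0.5764, -0.052 ]))]
[340.12292924 183.87685596] [309.33990739 195.54711052] [287.07506181 216.41887292] [277.47066942 184.49832381]
[218.9741876  189.30039248] [248.20819691 211.14216366] [284.3407646  200.24448617] [266.52902086 224.4480551 ]
```

View pics/w2.png

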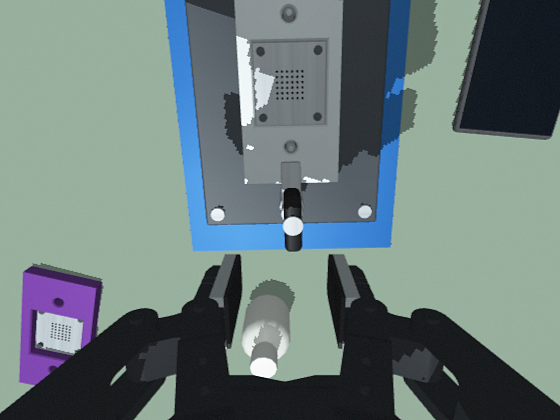

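```bash
sed -i 's/^M=.*/M=[((0,36,50),(289,13)),((0,-36,50),(290.5,147)),((0,-74,79),(293,226))]/' fit.py; python3 fit.py
python3 - <<'E'
from h import *
tool(); c=read_camera("wrist"); o=get_obs(); p=np.array(o["eef_pos"]); print(proj(c,p),proj(c,p+[0,0,.019]))
E
```

```text
jig [553.6  17.7] 18.253081809431137 res px [-0.1 -1.1  0.3  1.3 -0.2  0.1]
single [576.8 -52.6  72. ]
near [494.   70.7  72. ]
far [570.   95.7  72. ]
seat [553.6  17.7  36. ]
t 5.65 tcp [574.9 -63.5 109.5] toolx yaw 107.1 wid 40.1 gf 0.0 F [ 0.4  0.2 -0.4] T [ 0.05  0.03 -0.03]
[283.56581003 269.72756234] [283.49184586 292.23911073]
```

The close view shows the cap at (293,226) and the pins at (289,13) and (290.5,147). The refit moves the jig +6 mm in y, because the earlier picture was taken while the arm was still settling. Now I go down on the single knob.

{"method": "carry_out", "body": {
  "rows": "1 6 0 0.7;1 5 0 0;0 0 -13 0;0 0 -13 0;0 0 -13 0;0 0 -13 0;0 0 0 0;0 0 0 0"
}}

```text
t: 6.7
eef_pos: [0.5771, -0.0524, 0.0574]
tool_rot: [0.0, 0.589, 0.808, 0.0]
contact_force: [-0.1, 0.1, -0.5]
gripper_width: 0.473
grasp_force: 0.0
```

{"method": "carry_out", "body": {
  "rows": "0 0 0 0;0 0 0 0;0 0 0 0;0 0 0 0;0 0 0 0;0 0 0 0",
  "claw": 0,
  "force": 25
}}

```text
t: 7.45
eef_pos: [0.5771, -0.0526, 0.0578]
tool_rot: [0.0, 0.589, 0.808, 0.0]
contact_force: [-2.4, 0.1, 5.4]
gripper_width: 0.121
grasp_force: 25.1
```

```bash
python3 look.py w3
```

```text
t 7.45 tcp [577.1 -52.6  57.8] toolx yaw 107.8 wid 10.4 gf 25.1 F [-2.4  0.1  5.4] T [-0.12  0.46 -0.02]
cam (array([0.55297088, 0.02313082, 0.20039289]), array([ 0.0888344 , -0.31662367, -0.94466305]))
jig []
frame [(array([ 13., 384.]), 0.86, array([ 0.4464, -0.1903])), (array([281., 106.]), 0.81, array([0.5534, 0.017 ]))]
seat [(array([282., 104.]), 0.53, array([0.5534, 0.0177]))]
clamp_far_grip []
clamp_near_grip []
clamp_single_grip [(array([283., 286.]), 0.96, array([ 0.5767, -0.0526]))]
```

View pics/w3.png

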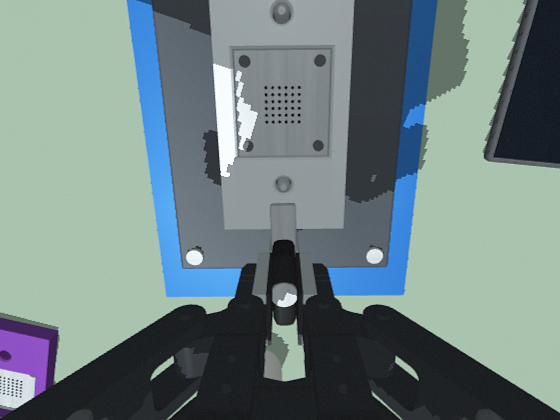

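The pads hold the wing of the single knob at (285,290), width 10.4 mm, well centred. I turn it anticlockwise.

{"method": "carry_out", "body": {
  "rows": "0 0 0.5 4;0 0 0 4;0 0 0 4;0 0 0 4;0 0 0 4;0 0 0 4;0 0 0 4;0 0 0 4;0 0 0 4;0 0 0 4"
}}

```text
t: 9.05
eef_pos: [0.5771, -0.0526, 0.0581]
tool_rot: [0.0, 0.277, 0.961, 0.0]
contact_force: [-2.2, 1.1, 3.1]
gripper_width: 0.11
grasp_force: 79.3
```

```bash
python3 -c "from h import *;tool()"
```

```text
t 9.05 tcp [577.1 -52.6  58.1] toolx yaw 147.9 wid 9.4 gf 79.3 F [-2.2  1.1  3.1] T [-0.1   0.31 -0.17]
```

{"method": "carry_out", "body": {
  "rows": "0 0 0 4;0 0 0 4;0 0 0 4;0 0 0 4;0 0 0 4;0 0 0 4;0 0 0 4;0 0 0 4;0 0 0 3;0 0 0 2"
}}

```text
t: 10.3
eef_pos: [0.5771, -0.0525, 0.058]
tool_rot: [0.0, -0.042, 0.999, 0.0]
contact_force: [-1.7, 0.2, 4.9]
gripper_width: 0.109
grasp_force: 79.4
```

```bash
python3 -c "from h import *;tool()"
```

```text
t 10.3 tcp [577.1 -52.5  58. ] toolx yaw 184.8 wid 9.3 gf 79.4 F [-1.7  0.2  4.9] T [-0.1   0.28 -0.06]
```

{"method": "carry_out", "body": {
  "rows": "0 0 0 2;0 0 0 2;0 0 0 2;0 0 0 2;0 0 0 0"
}}

```text
t: 10.92
eef_pos: [0.5772, -0.0525, 0.0582]
tool_rot: [0.0, -0.11, 0.994, 0.0]
contact_force: [-1.6, 1.5, 6.4]
gripper_width: 0.106
grasp_force: 82.2
```

```bash
python3 -c "from h import *;tool()"
```

```text
t 10.93 tcp [577.2 -52.5  58.2] toolx yaw 192.7 wid 9.0 gf 82.2 F [-1.6  1.5  6.4] T [-0.06  0.25 -1.06]
```

The single knob is hard on its stop (moment −1.06 N m). I release it and rise towards the near knob.

{"method": "carry_out", "body": {
  "rows": "0 0 0 0;0 0 0 0;0 0 0 0;0 0 15 0;0 0 15 0;0 0 15 0",
  "claw": 40
}}

```text
t: 11.68
eef_pos: [0.5773, -0.0524, 0.1044]
tool_rot: [0.001, -0.111, 0.994, -0.0]
contact_force: [0.7, -1.0, 0.8]
gripper_width: 0.47
grasp_force: 0.0
```

{"method": "carry_out", "body": {
  "rows": "-10 14 0 -4;-10 14 0 -4;-10 14 0 -4;-10 14 0 -4;-10 14 0 -4;-8 14 0 -4;-5 13 0 -4;-3 8 0 -4;0 0 0 -4;0 0 0 0"
}}

```text
t: 12.92
eef_pos: [0.5112, 0.0527, 0.1037]
tool_rot: [0.001, 0.201, 0.98, 0.0]
contact_force: [0.0, 0.1, 0.1]
gripper_width: 0.467
grasp_force: 0.0
```

```bash
python3 look.py w4
python3 - <<'E'
from h import *
o=get_obs();print(np.round(o["q"],2))
E
```

```text
t 12.93 tcp [511.2  52.7 103.7] toolx yaw 156.8 wid 39.9 gf 0.0 F [0.  0.1 0.1] T [ 0.02 -0.02 -0.02]
cam (array([0.43827503, 0.08408387, 0.24630201]), array([ 0.29789137, -0.14049956, -0.94448451]))
jig []
frame [(array([263., 288.]), 0.67, array([0.5533, 0.0185]))]
seat []
clamp_far_grip [(array([387., 298.]), 0.57, array([0.569 , 0.0947]))]
clamp_near_grip [(array([302., 205.]), 0.74, array([0.4952, 0.0704]))]
clamp_single_grip [(array([175., 385.]), 0.63, array([ 0.5772, -0.0526]))]
[ 0.4   0.5  -0.77  2.01  0.47  0.82  0.52]
```

View pics/w4.png

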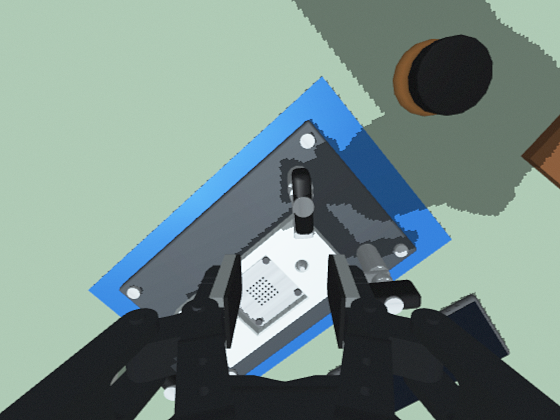

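The wrist view shows the near knob at (302,205), its wing in line with the tool, and the far knob at (395,300). Both agree with the fit.

{"method": "carry_out", "body": {
  "rows": "-9 9 0 -0.5;-8 9 0 0;0 0 -15 0;0 0 -15 0;0 0 -15 0;0 0 0 0;0 0 0 0"
}}

```text
t: 14.15
eef_pos: [0.494, 0.0706, 0.0577]
tool_rot: [-0.0, 0.206, 0.979, 0.0]
contact_force: [0.7, 0.0, -0.6]
gripper_width: 0.473
grasp_force: 0.0
```

{"method": "carry_out", "body": {
  "rows": "0 0 0 0;0 0 0 0;0 0 0 0;0 0 0 0;0 0 0 0;0 0 0 0",
  "claw": 0
}}

```text
t: 14.9
eef_pos: [0.4944, 0.0707, 0.0585]
tool_rot: [0.001, 0.206, 0.979, 0.0]
contact_force: [-0.8, 0.4, 5.9]
gripper_width: 0.109
grasp_force: 44.7
```

```bash
python3 look.py w5
```

```text
t 14.9 tcp [494.4  70.7  58.5] toolx yaw 156.3 wid 9.3 gf 44.7 F [-0.8  0.4  5.9] T [-0.02  0.21  0.01]
cam (array([0.42174953, 0.10269561, 0.20103966]), array([ 0.29650077, -0.14311506, -0.94452938]))
jig []
frame []
seat []
clamp_far_grip []
clamp_near_grip [(array([280., 287.]), 0.87, array([0.4945, 0.0688]))]
clamp_single_grip []
```

{"method": "carry_out", "body": {
  "rows": "0 0 0 4;0 0 0 4;0 0 0 4;0 0 0 4;0 0 0 4;0 0 0 4;0 0 0 4;0 0 0 4;0 0 0 4;0 0 0 4"
}}

```text
t: 16.5
eef_pos: [0.4944, 0.0709, 0.0585]
tool_rot: [0.001, -0.143, 0.99, 0.0]
contact_force: [-0.9, 1.1, 6.4]
gripper_width: 0.11
grasp_force: 44.2
```

```bash
python3 -c "from h import *;tool();print(np.round(get_obs()['q'],2))"
```

```text
t 16.5 tcp [494.4  70.9  58.5] toolx yaw 196.4 wid 9.4 gf 44.2 F [-0.9  1.1  6.4] T [ 0.15  0.22 -0.04]
[ 0.43  0.6  -0.88  2.06  0.67  0.79  0.99]
```

{"method": "carry_out", "body": {
  "rows": "0 0 0 4;0 0 0 4;0 0 0 4;0 0 0 4;0 0 0 4;0 0 0 4;0 0 0 4;0 0 0 4;0 0 0 2;0 0 0 2"
}}

```text
t: 17.75
eef_pos: [0.4943, 0.0711, 0.0585]
tool_rot: [0.001, -0.441, 0.898, 0.0]
contact_force: [-1.1, 1.8, 6.6]
gripper_width: 0.107
grasp_force: 43.8
```

{"method": "carry_out", "body": {
  "rows": "0 0 0 2;0 0 0 2;0 0 0 1;0 0 0 0"
}}

```text
t: 18.25
eef_pos: [0.4943, 0.0711, 0.0586]
tool_rot: [0.001, -0.478, 0.878, 0.0]
contact_force: [-1.8, 1.7, 6.8]
gripper_width: 0.112
grasp_force: 57.1
```

```bash
python3 -c "from h import *;tool();print(np.round(get_obs()['q'],2))"
```

```text
t 18.25 tcp [494.3  71.1  58.6] toolx yaw 237.1 wid 9.6 gf 57.1 F [-1.8  1.7  6.8] T [ 0.22  0.47 -0.93]
[ 0.54  0.68 -1.04  2.06  0.79  0.87  1.61]
```

Near knob is at its stop. On to the far knob, turning back to 69°.

{"method": "carry_out", "body": {
  "rows": "0 0 0 0;0 0 0 0;0 0 0 0;0 0 15 0;0 0 15 0;0 0 20 0;0 0 0 -8;0 0 0 -8;0 0 0 -8;0 0 0 -8",
  "claw": 40
}}

```text
t: 19.5
eef_pos: [0.4942, 0.0707, 0.1092]
tool_rot: [0.001, -0.217, 0.976, -0.0]
contact_force: [-0.1, -0.5, 0.0]
gripper_width: 0.469
grasp_force: 0.0
```

{"method": "carry_out", "body": {
  "rows": "6 2 0 -8;6 2 0 -8;6 2 0 -8;6 2 0 -8;6 2 0 -8;6 2 0 -8;6 2 0 -8;6 2 0 -8;6 2 0 -8;6 2 0 -8"
}}

```text
t: 20.75
eef_pos: [0.5544, 0.0911, 0.1093]
tool_rot: [0.0, 0.462, 0.887, 0.001]
contact_force: [1.0, 0.4, -0.1]
gripper_width: 0.465
grasp_force: 0.0
```

{"method": "carry_out", "body": {
  "rows": "8 2 0 -8;8 2 0 -8;0 0 0 -8;0 0 0 -8;0 0 0 -8;0 0 0 -8;0 0 0 -8;0 0 0 0;0 0 0 0"
}}

```text
t: 21.88
eef_pos: [0.57, 0.0948, 0.1085]
tool_rot: [-0.0, 0.822, 0.57, 0.0]
contact_force: [0.3, -0.1, 0.1]
gripper_width: 0.469
grasp_force: 0.0
```

```bash
python3 look.py w6;python3 -c "from h import *;print(np.round(get_obs()['q'],2))"
```

```text
t 21.88 tcp [570.   94.8 108.5] toolx yaw 69.4 wid 40.1 gf 0.0 F [ 0.3 -0.1  0.1] T [-0.04 -0.02  0.05]
cam (array([0.59802511, 0.16914036, 0.25121142]), array([-0.12613466, -0.30269092, -0.94498605]))
jig []
frame [(array([299., 316.]), 0.95, array([0.5532, 0.0174])), (array([ 10., 276.]), 0.8, array([0.3704, 0.121 ]))]
seat [(array([184., 313.]), 0.6, array([0.4738, 0.0495]))]
clamp_far_grip []
clamp_near_grip [(array([185., 314.]), 0.68, array([0.4947, 0.0684]))]
clamp_single_grip []
[ 0.04  0.5  -0.4   1.88  0.26  0.82 -0.86]
```

View pics/w6.png

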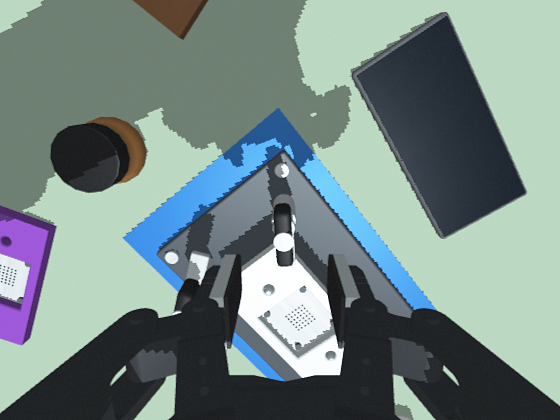

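The far knob's cap is at (284,242), wing vertical and in line with the tool. Near tongue at (200,265) is off the frame.

```bash
python3 -c "
from h import *
tool();c=read_camera('wrist');print(atz(c,(284,242),.079))"
```

```text
t 22.23 tcp [569.8  94.5 107.8] toolx yaw 69.3 wid 40.1 gf 0.0 F [ 0.1 -0.6  0.2] T [ 0.02 -0.03 -0.02]
[0.57038093 0.09565042 0.079     ]
```

{"method": "carry_out", "body": {
  "rows": "0.5 1 -15 0;0 0 -15 0;0 0 -15 0;0 0 -5 0;0 0 0 0;0 0 0 0"
}}

```text
t: 23.02
eef_pos: [0.5708, 0.0956, 0.0582]
tool_rot: [0.0, 0.823, 0.568, 0.0]
contact_force: [-1.5, -0.5, 0.5]
gripper_width: 0.468
grasp_force: 0.0
```

{"method": "carry_out", "body": {
  "rows": "0 0 0 0;0 0 0 0;0 0 0 0;0 0 0 0;0 0 0 0;0 0 0 0",
  "claw": 0
}}

```text
t: 23.78
eef_pos: [0.57, 0.0958, 0.0584]
tool_rot: [-0.0, 0.823, 0.569, -0.0]
contact_force: [-2.3, 0.5, 5.2]
gripper_width: 0.108
grasp_force: 46.5
```

```bash
python3 -c "from h import *;tool()"
```

```text
t 23.77 tcp [570.   95.8  58.4] toolx yaw 69.3 wid 9.2 gf 46.5 F [-2.3  0.5  5.2] T [-0.03  0.61 -0.02]
```

{"method": "carry_out", "body": {
  "rows": "0 0 0 4;0 0 0 4;0 0 0 4;0 0 0 4;0 0 0 4;0 0 0 4;0 0 0 4;0 0 0 4;0 0 0 4;0 0 0 4"
}}

```text
t: 25.02
eef_pos: [0.5701, 0.0958, 0.0585]
tool_rot: [-0.0, 0.578, 0.816, -0.0]
contact_force: [-3.3, 0.0, 4.5]
gripper_width: 0.113
grasp_force: 46.0
```

{"method": "carry_out", "body": {
  "rows": "0 0 0 4;0 0 0 4;0 0 0 4;0 0 0 4;0 0 0 4;0 0 0 4;0 0 0 4;0 0 0 3;0 0 0 2;0 0 0 0"
}}

```text
t: 26.28
eef_pos: [0.5702, 0.0958, 0.0585]
tool_rot: [-0.0, 0.323, 0.946, -0.0]
contact_force: [-2.8, 1.1, 5.2]
gripper_width: 0.111
grasp_force: 46.0
```

```bash
python3 -c "from h import *;tool()"
```

```text
t 26.27 tcp [570.2  95.8  58.5] toolx yaw 142.3 wid 9.5 gf 46.0 F [-2.8  1.1  5.2] T [0.06 0.67 0.01]
```

{"method": "carry_out", "body": {
  "rows": "0 0 0 2;0 0 0 2;0 0 0 1;0 0 0 0"
}}

```text
t: 26.78
eef_pos: [0.5702, 0.0958, 0.0586]
tool_rot: [-0.0, 0.283, 0.959, 0.0]
contact_force: [-3.8, 0.6, 6.6]
gripper_width: 0.108
grasp_force: 59.3
```

```bash
python3 -c "from h import *;tool()"
```

```text
t 26.77 tcp [570.2  95.8  58.6] toolx yaw 147.2 wid 9.2 gf 59.3 F [-3.8  0.6  6.6] T [ 0.11  0.8  -0.97]
```

All three are at their stops. I rise, move over the frame and open.

{"method": "carry_out", "body": {
  "rows": "0 0 0 0;0 0 0 0;0 0 0 0;0 0 20 0;0 0 20 0;0 0 25 0;-4 -20 20 -5;-4 -20 20 -5;-4 -20 20 -5;-4 -18 20 -5",
  "claw": 40
}}

```text
t: 28.02
eef_pos: [0.5545, 0.017, 0.2052]
tool_rot: [0.001, 0.445, 0.895, 0.0]
contact_force: [-0.3, 0.1, -0.6]
gripper_width: 0.469
grasp_force: 0.0
```

{"method": "carry_out", "body": {
  "rows": "0 0 0 -5;0 0 0 -5;0 0 0 -5;0 0 0 -4;0 0 0 0;0 0 0 0",
  "claw": 85
}}

```text
t: 28.78
eef_pos: [0.5545, 0.0176, 0.2036]
tool_rot: [0.0, 0.585, 0.811, 0.0]
contact_force: [0.1, -0.0, 0.3]
gripper_width: 0.993
grasp_force: 0.0
```

```bash
python3 look.py w7
```

```text
t 28.77 tcp [554.5  17.6 203.6] toolx yaw 108.4 wid 84.8 gf 0.0 F [ 0.1 -0.   0.3] T [-0.03  0.04 -0.01]
cam (array([0.5295803 , 0.09310433, 0.34627899]), array([ 0.09272155, -0.31540213, -0.94469815]))
jig []
frame [(array([117., 333.]), 0.9, array([ 0.435 , -0.2018])), (array([282., 182.]), 0.73, array([0.5529, 0.0162]))]
seat []
clamp_far_grip [(array([335., 104.]), 0.7, array([0.57  , 0.0975]))]
clamp_near_grip [(array([233., 109.]), 0.85, array([0.4959, 0.0691]))]
clamp_single_grip [(array([281., 268.]), 0.66, array([ 0.5747, -0.0513]))]
```

View pics/w7.png

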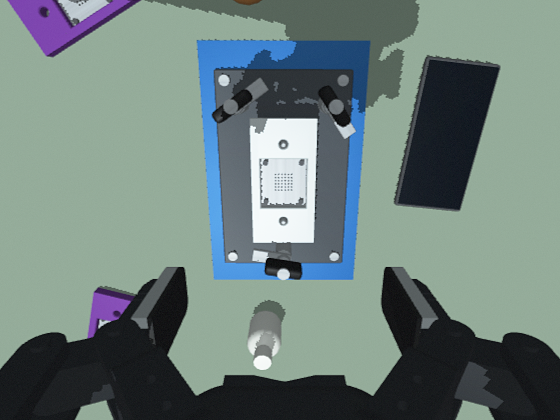

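The picture shows all three tongues off the frame: (262,85), (348,130) and (258,256). The frame centre is at (283,182), under the tool. I go down and grip it.

{"method": "carry_out", "body": {
  "rows": "-1 0 -25 0;0 0 -25 0;0 0 -25 0;0 0 -25 0;0 0 -25 0;0 0 -20 0;0 0 -15 0;0 0 -15 0;0 0 -10 0;0 0 0 0"
}}

```text
t: 30.38
eef_pos: [0.553, 0.0175, 0.0172]
tool_rot: [-0.0, 0.586, 0.81, -0.0]
contact_force: [0.4, 0.5, 0.1]
gripper_width: 0.999
grasp_force: 0.0
```

{"method": "carry_out", "body": {
  "rows": "0 0 0 0;0 0 0 0;0 0 0 0;0 0 0 0;0 0 0 0;0 0 0 0;0 0 0 0;0 0 0 0",
  "claw": 50,
  "force": 40
}}

```text
t: 31.38
eef_pos: [0.5539, 0.0176, 0.0186]
tool_rot: [0.001, 0.586, 0.81, 0.0]
contact_force: [-1.4, -0.2, 5.7]
gripper_width: 0.671
grasp_force: 43.3
```

```bash
python3 -c "from h import *;tool()"
```

```text
t 31.38 tcp [553.9  17.6  18.6] toolx yaw 108.3 wid 57.3 gf 43.3 F [-1.4 -0.2  5.7] T [-0.07  0.33 -0.02]
```

Gripped at 57 mm. I firm the grip and lift slowly off the pins.

{"method": "carry_out", "body": {
  "rows": "0 0 0 0;0 0 0 0;0 0 0.5 0;0 0 1 0;0 0 1.5 0;0 0 2 0;0 0 2 0;0 0 0 0",
  "claw": 40,
  "force": 80
}}

```text
t: 32.38
eef_pos: [0.5535, 0.0175, 0.025]
tool_rot: [0.0, 0.586, 0.81, 0.0]
contact_force: [-0.4, 0.8, -2.6]
gripper_width: 0.659
grasp_force: 85.0
```

```bash
python3 -c "from h import *;tool()"
```

```text
t 32.38 tcp [553.5  17.5  25. ] toolx yaw 108.3 wid 56.3 gf 85.0 F [-0.4  0.8 -2.6] T [-0.07 -0.03 -0.01]
```

{"method": "carry_out", "body": {
  "rows": "0 0 3 0;0 0 4 0;0 0 5 0;0 0 8 0;0 0 10 0;0 0 12 0;0 0 12 0;0 0 10 0;0 0 6 0;0 0 3 0"
}}

```text
t: 33.62
eef_pos: [0.5534, 0.0174, 0.0982]
tool_rot: [0.0, 0.586, 0.81, 0.0]
contact_force: [-0.8, -0.3, -2.1]
gripper_width: 0.657
grasp_force: 85.1
```

{"method": "carry_out", "body": {
  "rows": "0 0 0 0;0 0 0 0;0 0 0 0;0 0 0 0"
}}

```text
t: 34.12
eef_pos: [0.5532, 0.0175, 0.0976]
tool_rot: [-0.0, 0.586, 0.81, -0.0]
contact_force: [0.3, 0.2, -1.8]
gripper_width: 0.658
grasp_force: 85.1
```

```bash
python3 look.py w8
python3 - <<'E'
from h import *
a=cv2.imread("pics/w8.png"); b=read_camera("scene")["img"]
cv2.imwrite("pics/v8.png",np.hstack([cv2.resize(a,(400,300)),cv2.resize(b[140:290,160:360],(400,300))]))
E
```

```text
t 34.12 tcp [553.2  17.5  97.6] toolx yaw 108.3 wid 56.2 gf 85.1 F [ 0.3  0.2 -1.8] T [-0.   -0.03 -0.01]
cam (array([0.52862442, 0.09298649, 0.24028998]), array([ 0.09093164, -0.31549891, -0.94483981]))
jig [(array([288., 207.]), 0.61, array([0.5568, 0.0171]))]
frame [(array([284., 287.]), 0.94, array([ 0.5681, -0.0279]))]
seat [(array([288., 220.]), 0.92, array([0.5554, 0.0202]))]
clamp_far_grip [(array([367., 114.]), 0.82, array([0.5694, 0.0963]))]
clamp_near_grip [(array([200., 115.]), 0.83, array([0.4936, 0.0706]))]
clamp_single_grip []
```

View pics/v8.png

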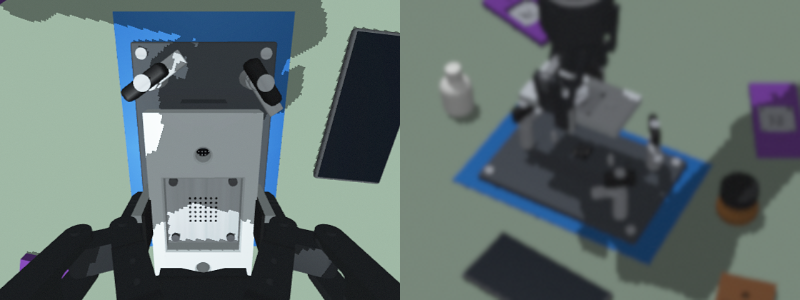

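The wrist view shows the frame held over the jig with the tongues clear. I check level by comparing projected corners with the picture.

Run:
```python
from h import *
c=read_camera("wrist"); im=c["img"].copy(); o=get_obs(); cx,cy=.5534,.0175; a=np.radians(18.3); z=.126
P=[]
for x,y in [(-29,58),(29,58),(29,-58),(-29,-58),(0,36),(0,-36)]:
    p=proj(c,(cx+(x*np.cos(a)-y*np.sin(a))/1e3,cy+(x*np.sin(a)+y*np.cos(a))/1e3,z)); P.append(p); print((x,y),np.round(p))
    cv2.circle(im,tuple(int(v) for v in np.round(p)),3,(0,0,255),-1)
cv2.imwrite("pics/v9.png",cv2.resize(im[120:420,150:420],None,fx=2,fy=2))
```

```text
(-29, 58) [198. 159.]
(29, 58) [369. 159.]
(29, -58) [349. 417.]
(-29, -58) [219. 417.]
(0, 36) [284. 220.]
(0, -36) [284. 378.]
```

View pics/v9.png

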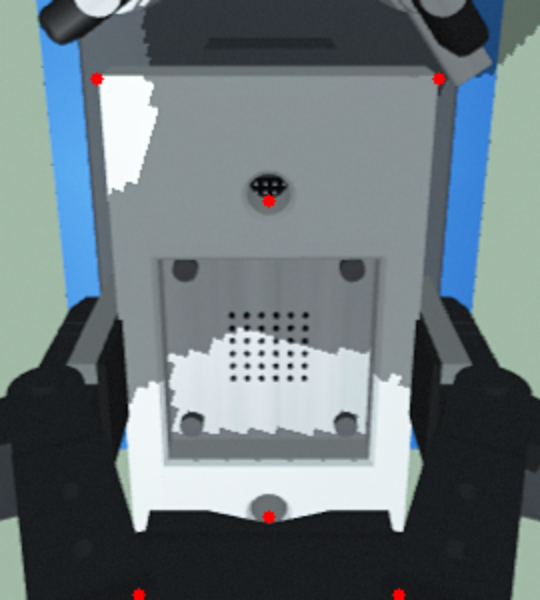

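The projected corners and hole spacing of a level frame at 80 mm match the picture, for example corners (97,78) and (438,78). The frame is level over the jig, so I hand in.

```bash
python3 -c "
from h import *
tool();print(hand_in())"
```

```text
t 34.58 tcp [553.3  17.5  97.8] toolx yaw 108.3 wid 56.5 gf 85.1 F [ 0.8  0.1 -2.4] T [-0.02 -0.04  0.01]
the job is handed in; nothing more can be done
None
```

I turned all three clamp knobs to their stops, lifted the frame straight up off its pins, and handed the job in at about 35 s with the frame held level about 8 cm above its seat; the phone, jar and bottle were not touched.

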